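# Open the parts jar in its rack and hold the lid over it

## Task

Stand the closed square glass jar fully down in the empty square well of the wooden rack, so that the rack keeps it from turning, then unscrew its tight lid anticlockwise only until the threads let go, less than a quarter turn, and lift it straight off. Finish while still holding the lid, level and just above the jar's mouth but clear of it, so that any part clinging under it drops back in, with the jar left fully home in its well. Leave the film cans, camera, lens and screwdriver where they are.

Things in the scene. Friction and masses are not known exactly. Their poses are not given: they have to be found in the camera images.
- jar_center (a point): Square clear glass jar of small metal parts, loose, about 0.33 kg closed, standing on the desk: body 60 x 60 mm with rounded corners and heel (4 mm), straight sides up to 66 mm, shoulder at 72 mm, round neck of radius 22 mm to the mouth at 90 mm; 93 mm high with its lid. The point is on its axis, 46.5 mm above its underside; z up, x and y square to the sides. Grip its sides (60 mm)
- jar_mouth (a point): The centre of the jar's round mouth, on the jar's axis 90 mm above its underside; same axes as the jar. In the well the jar can turn up to 4 degrees either way before the walls hold it
- lid_center (a point): Plain metal twist-off lid, 58 mm across, 17 mm high, with an upright knurled skirt, at the start tight on the jar: skirt edge 76 mm above the jar's underside, 4 mm above the shoulder. The point is its centre, 8.5 mm below its top; z up. It unscrews anticlockwise seen from above, 0.5 to 0.8 N m (grip firmly, 25 N or more); until it is free, lifting it lifts the jar
- lid_edge (a point): Point on the lid's rim, 29 mm from its axis along the lid's x, at half its height; at the start about along the jar's x, so it tells the turn on the jar. Three lugs in the lid sit under sloping threads: free after about 55 degrees, it lifts straight off from there to about 100, where the next thread stops it. It may be turned without rising (it gains 2 to 3 mm of play as it loosens)
- rack_well (a point): Square well in the light wood rack (block 100 x 190 x 38 mm, screwed to the desk, never moves): 63 x 63 mm, 30 mm deep, its floor 8 mm above the desk. The point is the centre of its mouth, level with the rack's top, 38 mm above the desk; z up, x and y square to its walls. The well is 45 mm from the rack's middle along +y of these axes; the film pockets are on the other side
- filmcan1_center (a point): Black 35 mm film can with a grey cap, 31 mm across, 50 mm high, standing in a round pocket of the rack, its top 58 mm above the desk; the point is its centre. Leave alone
- filmcan2_center (a point): The second film can, the same, beside the first. Leave alone
- camera_center (a point): Black and silver camera body with a short lens, 136 x 80 x 92 mm, standing on the desk; the point is about its centre, 45 mm above its underside. Leave alone
- lens_center (a point): Black camera lens standing upright on the desk, 66 mm across, 52 mm high; the point is its centre. Leave alone
- screwdriver_grip (a point): Small screwdriver with a black handle, 130 mm long, lying on the desk; the point is on its handle. Leave alone

How it is judged:
By the outcome, as a careful person would: the job done as asked, in the order asked, and still so for the second after the job is handed in, while the arm keeps its last pose, push and grip.
It also fails if it takes over 51 s, if anything falls off the work surface, if the arm or the gripper's body presses on something with over 40 N, if the wrist force passes 120 N, or if a joint passes its speed limit or range.

## Robot

A 6-joint arm with a two-finger parallel gripper is mounted at the origin on the work surface. World frame = base frame: x ahead of the robot, y to its left, z up, the work surface at z = 0. Lengths are in m, angles in degrees, forces in N, time in s.
With the tool pointing down it reaches from about 0.4 to 0.825 m from the base axis. Payload 7 kg.
Tool frame: the origin (TCP) lies at the very end of the fingers, on their centre line; the grasp point (between the pads) lies 19 mm behind it; z points along the fingers, y is the line along which they close (so a half turn about z gives the same grasp; the last joint's range is limited). The gripper opens to 88 mm and grips with 3 to 60 N. Pads are 19 mm wide; open, the fingers measure 130 mm over their backs; the gripper's body (78 mm by 193 mm) begins 47 mm behind the grasp point.
Start: joints at [81.251, 20.546, 0.682, 0, -70.136, -16.507], TCP at [0.288, 0.61, 0.227] pointing down, gripper open.
Joint ranges: [-176.03, 176.03], [-82.01, 121.73], [-58.28, 71.71], [-173.87, 95.51], [-174.79, -0.11], [-173.66, 173.66]. Speed limits (degrees/s): [136.94, 136.94, 172.46, 180, 180, 180].

## Interface

Orientations are given as [roll, pitch, yaw] about the fixed x, y, z axes, in that order (R = Rz(yaw) Ry(pitch) Rx(roll)).
In Python, from plant import r gives the robot as it stands. The module is installed in compiled form; this text tells all that it offers.
- The arm moves only by the tool jog_arm, never from a script. Its arguments are lists of equal length, an entry for each row: "travel": the shift along the tool's x, y, z each as a share of 50 cm, from -1 to 1, a list of three; "dr": the turn, a rotation vector about the tool's x, y, z each as a share of 360 degrees, from -1 to 1, a list of three; "claw": the opening, from 0 (shut) to 1 (fully open). A call has exactly 10 rows; each row is the pose to reach, as a shift and turn from the pose commanded when the call began, along the tool's axes at that moment, turning the shorter way round; what a row does not reach only later rows make up. A row lasts 1/8 s, in which the tool goes at most 62.5 mm and 10.7 degrees, less where a joint would pass 70% of its speed; a pose out of reach is approached as far as the arm can. A call with a number of a shift or a turn outside -1 to 1 is refused whole. A call with a gripper value outside its range is refused whole. The fingers move at their own pace and stop on an object; "newtons" is the grip in N (left out, the last holds). Time passes only in rows, so rows that repeat a pose let the fingers close, or fill a call up. It gives the time, the measured TCP pose, the force, the opening and the grip force at its end, in the units of the state.
- r.get_state(): the state, without advancing time (a new reading comes with each control period).
- r.capture(name): name is "scene" or "top"; returns a dict with "pixels" (384x512x3 uint8, red, green, blue), "range_z" (384x512 float32, m along the optical axis (not along the pixel's ray), 0 where there is no reading), "fx", "fy", "cx", "cy" (pixels), "position" and "attitude" of the camera in the world. Camera axes: x right, y up, looking along -z (the intrinsics and any distortion apply to the point x, -y, -z); pixel columns grow to the right and rows downward; lengths in m; the calibration is good to about 2 mm. A picture is of the moment at which its call begins.
- r.close_job(): hands the job in; it is judged then, once.
Trained networks look in the newest picture that a camera, given by its name, has taken for a name from the list of things; names that differ only in an ending like _2 or _b are one class to them, and where a whole thing is asked for, a point or a joint stands for the part that bears it (a point fixed in the world has none). Each returns a list of dicts, best first, with "conf" (0 to 1); they miss things now and then, are a little off and sometimes report something else, mostly with a low value. They report only what shows in the picture. A call takes as long as a camera call.
- r.boxes_of(name, camera): "extent" ([left, top, right, bottom] in pixels, round what is visible of it).
- r.regions_of(name, camera): "pixels" (384x512 bool, what is visible of it) and "extent" ([left, top, right, bottom] in pixels, round what is visible of it).
- r.tip_of(name, camera): "at" ([column, row] in pixels: a listed point, or the origin of a listed thing).
The state is a dict: "time_s": time; "joints": joint angles; "qd": joint speeds; "joint_torque": joint torques, N m; "tcp_pos": TCP position; "eef_rot": TCP orientation; "contact_force": force on the tool from outside, world axes, zero at the start; "moment": the same for the moment, N m; "gripper_width": finger opening in m; "gripper_force": force on a finger pad.
Only numpy, scipy, OpenCV 4.12 (cv2) and the standard library are available. Lean on these libraries where they do the work, as an engineer would, in place of code of your own. Each camera call takes 0.05 s, during which the arm holds its last target. There are 200 camera calls.

## Working session

There is one attempt and no reset: what is moved stays moved. The work goes in short steps, Python scripts to look and compute and a tool call to move; the robot and the scene stay as the last step left them, time stands still between calls to the robot, and variables do not carry over. Pictures are saved under pics/ and viewed, at most 10 in all, crops included, and the job is handed in when it is done.

Besides the shell and the picture viewer there is one more tool, called as name(argument=value, ...), one argument or row to a line, values as JSON. jog_arm: Moves the arm, as the interface text tells. Its arguments: {"type":"object","properties":{"travel":{"type":"array"},"dr":{"type":"array"},"claw":{"type":"array"},"newtons":{"type":"number"}},"required":["travel","dr","claw"]}

```bash
mkdir -p pics; cat > h.py <<'E'
import numpy as np, cv2
from scipy.spatial.transform import Rotation as R
from plant import r
def cam_R(c):
    a=np.array(c["attitude"],float)
    if a.shape==(3,3): return a
    if a.size==3: return R.from_euler('xyz',a,degrees=True).as_matrix()
    return R.from_quat(a).as_matrix()
def cloud(c):
    z=c["range_z"]; v,u=np.mgrid[0:384,0:512]
    P=np.stack([(u-c["cx"])/c["fx"]*z,-(v-c["cy"])/c["fy"]*z,-z],-1)
    return P@cam_R(c).T+np.array(c["position"])
def px2z(c,px,z):
    d=cam_R(c)@np.array([(px[0]-c["cx"])/c["fx"],-(px[1]-c["cy"])/c["fy"],-1]); o=np.array(c["position"])
    return o+d*(z-o[2])/d[2]
E
python3 - <<'E'
from h import *
ims=[]
for n in ["scene","top"]:
    c=r.capture(n); ims.append(c["pixels"][...,::-1]); print(n,{k:v for k,v in c.items() if k not in("pixels","range_z")})
    np.savez(n+"0.npz",**c)
    W=cloud(c)
    for t,z in [("jar_center",.0465),("lid_center",.0845),("lid_edge",.0845),("rack_well",.038),("jar_mouth",.09),("filmcan1_center",.033),("camera_center",.045),("lens_center",.026),("screwdriver_grip",.01)]:
        for d in r.tip_of(t,n)[:2]:
            print(t,round(d["conf"],2),np.round(d["at"],1),np.round(px2z(c,d["at"],z),4))
    cv2.imwrite("pics/%s0.png"%n,cv2.resize(ims[-1],(800,600)))
print(r.get_state())
E
```

```text
scene {'fx': 430.2817223676432, 'fy': 430.2817223676432, 'cx': 255.6550907068511, 'cy': 190.11348822878355, 'position': array([ 0.99618485, -0.61063215,  1.12232574]), 'attitude': array([34.53091855, -1.01450588, 32.23102589])}
jar_center 0.77 [256.5 127.5] [0.4831 0.2442 0.0465]
jar_center 0.16 [259.  121.2] [0.4748 0.2735 0.0465]
lid_center 0.79 [262.6 118.8] [0.4974 0.2579 0.0845]
lid_edge 0.76 [265.2 118.5] [0.5039 0.2638 0.0845]
rack_well 0.93 [193.3 220.6] [ 0.5196 -0.1588  0.038 ]
jar_mouth 0.65 [257.3 119. ] [0.486 0.243 0.09 ]
filmcan1_center 0.63 [187.7 254.9] [ 0.5707 -0.2535  0.033 ]
camera_center 0.76 [317.1 118.2] [0.6342 0.3963 0.045 ]
camera_center 0.24 [188.3 253.7] [ 0.5746 -0.2536  0.045 ]
lens_center 0.62 [179.8 307.7] [ 0.6425 -0.3825  0.026 ]
lens_center 0.47 [261.2 119. ] [0.4657 0.3034 0.026 ]
screwdriver_grip 0.49 [300.5 208.4] [0.7558 0.0645 0.01  ]
screwdriver_grip 0.33 [262.7 118.8] [0.4619 0.3205 0.01  ]
top {'fx': 363.3734424968135, 'fy': 363.3734424968135, 'cx': 255.70348202459425, 'cy': 192.6916177016641, 'position': array([0.5162629 , 0.01900742, 1.00
[... 553 characters left out ...]
.0728 0.01  ]
{'time_s': 1.0, 'joints': array([ 8.12502859e+01,  2.05457646e+01,  6.82257077e-01, -7.15431947e-04,
       -7.01335994e+01, -1.65080381e+01]), 'qd': array([-0.02997217,  0.08808234, -0.01823785,  0.01966215,  0.08353233,
        0.0119595 ]), 'joint_torque': array([-1.06045743e-03, -5.82395446e+01,  2.93308961e+01,  7.00260758e+00,
        1.26402976e-02, -2.51180171e-05]), 'tcp_pos': array([0.28801016, 0.61046381, 0.22656799]), 'eef_rot': array([-1.79997417e+02,  1.46721780e-03, -2.52579953e+01]), 'contact_force': array([-0.25155639, -0.00990324, -0.30260785]), 'moment': array([ 0.03999926,  0.01825411, -0.03959972]), 'gripper_force': 0.0, 'gripper_width': 0.0874285392514515}
```

View pics/top0.png

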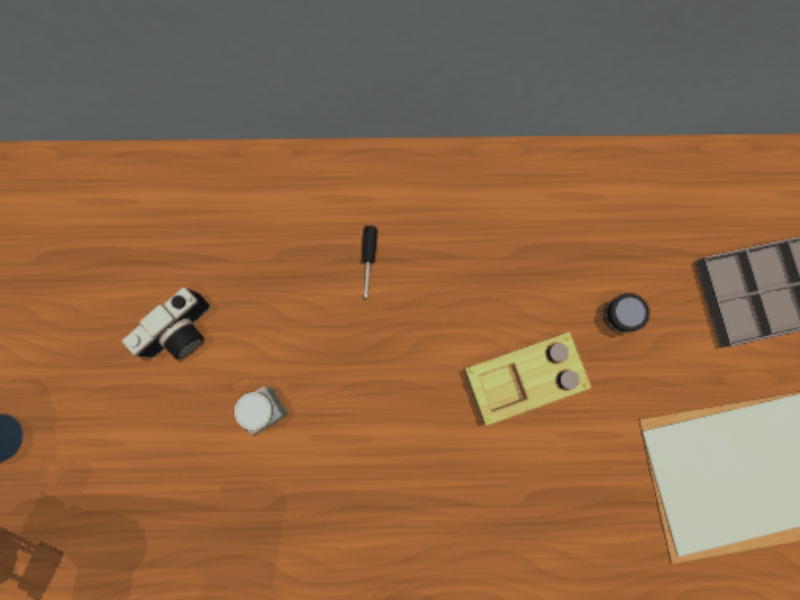

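```bash
python3 - <<'E'
from h import *
for n in ["top","scene"]:
    c=np.load(n+"0.npz"); W=cloud(c); ok=c["range_z"]>0
    def near(x,y,rr): return ok&(np.hypot(W[...,0]-x,W[...,1]-y)<rr)
    # rack top
    m=near(.54,-.2,.16)&(abs(W[...,2]-.038)<.007)
    rect=cv2.minAreaRect(W[m][:,:2].astype(np.float32)*1000); print(n,"rack",rect,np.median(W[m][:,2]),m.sum())
    # well: low points inside rack
    m=near(.523,-.163,.05)&(W[...,2]<.024)&(W[...,2]>-.01)
    if m.sum()>5: print("wellfloor",cv2.minAreaRect(W[m][:,:2].astype(np.float32)*1000),np.median(W[m],0),m.sum())
    # lid top
    m=near(.483,.245,.05)&(abs(W[...,2]-.093)<.006)
    if m.sum()>5: print("lid",cv2.minEnclosingCircle(W[m][:,:2].astype(np.float32)*1000),W[m].mean(0),m.sum())
    m=near(.483,.245,.06)&(W[...,2]>.02)
    print("jar",cv2.minAreaRect(W[m][:,:2].astype(np.float32)*1000),m.sum())
    for z in (.03,.07): 
        m=near(.483,.245,.07)&(abs(W[...,2]-z)<.02); print(z,m.sum())
    u=c["pixels"][...,::-1]
    vv,uu=np.where(near(.483,.245,.06)); 
    a=u[max(vv.min()-5,0):vv.max()+5,uu.min()-5:uu.max()+5]
    vv,uu=np.where(near(.523,-.163,.06)); b=u[vv.min()-5:vv.max()+5,uu.min()-5:uu.max()+5]
    print(uu.min()-5,vv.min()-5)
    cv2.imwrite("pics/crop_%s.png"%n,np.hstack([cv2.resize(a,(400,400),interpolation=2),cv2.resize(b,(400,400),interpolation=2)]))
a=[cv2.imread("pics/crop_%s.png"%n) for n in("top","scene")]
cv2.imwrite("pics/crops.png",cv2.resize(np.vstack(a),(600,600)))
E
```

```text
top rack ((530.35400390625, -205.1492919921875), (100.20880126953125, 190.82281494140625), 18.359149932861328) 0.0382522724142359 1931
wellfloor ((528.6082153320312, -161.14468383789062), (87.7055892944336, 59.53186798095703), 18.49972152709961) [ 0.51694338 -0.16472374  0.00843431] 568
lid ((484.0472106933594, 244.2605743408203), 29.89556121826172) [0.48422181 0.24363323 0.09385413] 470
jar ((484.17462158203125, 243.99069213867188), (59.63625717163086, 60.37602615356445), 31.81485366821289) 690
0.03 80
0.07 166
293 218
scene rack ((528.111083984375, -205.81985473632812), (101.59600067138672, 193.8724365234375), 18.3485164642334) 0.038096707714988964 1528
wellfloor ((524.633056640625, -155.2972869873047), (92.25740814208984, 60.539730072021484), 12.973611831665039) [ 0.51182407 -0.15387603  0.00861277] 402
lid ((483.8701171875, 241.55458068847656), 30.715539932250977) [0.48409097 0.24036084 0.09326569] 208
jar ((485.12774658203125, 240.7017822265625), (57.30467224121094, 63.40601348876953), 33.124332427978516) 471
0.03 138
0.07 179
168 201
```

View pics/crops.png

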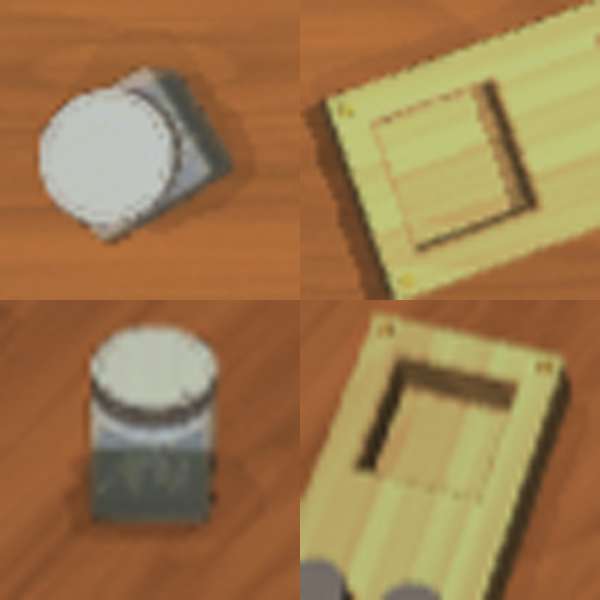

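The top view shows the jar at about (260, 410) and the rack with its empty well at about (500, 388). The cans are at (560, 365), the camera at (165, 322), the lens at (627, 313) and the screwdriver at (368, 260). The crops show the jar upright and the well empty.

```bash
cat >> h.py <<'E'
def go(p,yaw,s=None):
    s=s or r.get_state(); A=R.from_euler('xyz',s["eef_rot"],degrees=True)
    B=R.from_euler('xyz',[180,0,yaw],degrees=True)
    print("travel",np.round(A.inv().apply(np.array(p)-s["tcp_pos"])/.5,4),"dr",np.round(np.degrees((A.inv()*B).as_rotvec())/360,4),
     "t",s["time_s"],"p",np.round(s["tcp_pos"],4),np.round(s["eef_rot"],2),"F",np.round(s["contact_force"],1),"M",np.round(s["moment"],2),"w",round(s["gripper_width"],4),round(s["gripper_force"],1))
E
python3 -c "
from h import *
go([.484,.242,.13],-57.8)"
```

```text
travel [0.669  0.4992 0.1931] dr [-0.      0.      0.0904] t 1.0 p [0.288  0.6105 0.2266] [-180.      0.    -25.26] F [-0.3 -0.  -0.3] M [ 0.04  0.02 -0.04] w 0.0874 0.0
```

jog_arm(
  travel=[
    [0.08,0.06,0.02],
    [0.16,0.12,0.045],
    [0.24,0.18,0.07],
    [0.33,0.25,0.095],
    [0.42,0.315,0.12],
    [0.51,0.38,0.145],
    [0.6,0.445,0.17],
    [0.669,0.499,0.193],
    [0.669,0.499,0.193],
    [0.669,0.499,0.193],
  ],
  dr=[
    [0,0,0.012],
    [0,0,0.024],
    [0,0,0.036],
    [0,0,0.048],
    [0,0,0.06],
    [0,0,0.072],
    [0,0,0.084],
    [0,0,0.0904],
    [0,0,0.0904],
    [0,0,0.0904],
  ],
  claw=[1,1,1,1,1,1,1,1,1,1],
)

```text
time_s: 2.25
tcp_pos: [0.4844, 0.2422, 0.1303]
eef_rot: [-180.0, 0.0, -57.8]
contact_force: [0.3, 0.2, -1.3]
gripper_width: 0.0877
gripper_force: 0.0
```

```bash
python3 -c "
from h import *
go([.484,.242,.037],-57.8)"
```

```text
travel [-1.000e-04  1.000e-03  1.867e-01] dr [-0.0001  0.     -0.0001] t 2.25 p [0.4844 0.2422 0.1303] [-179.97    0.    -57.82] F [ 0.3  0.2 -1.3] M [ 0.07  0.02 -0.06] w 0.0877 0.0
```

jog_arm(
  travel=[
    [0,0,0.04],
    [0,0,0.08],
    [0,0,0.12],
    [0,0,0.16],
    [0,0,0.187],
    [0,0,0.187],
    [0,0,0.187],
    [0,0,0.187],
    [0,0,0.187],
    [0,0,0.187],
  ],
  dr=[
    [0,0,0],
    [0,0,0],
    [0,0,0],
    [0,0,0],
    [0,0,0],
    [0,0,0],
    [0,0,0],
    [0,0,0],
    [0,0,0],
    [0,0,0],
  ],
  claw=[1,1,1,1,1,1,0.75,0.7,0.65,0.6],
  newtons=30,
)

```text
time_s: 3.5
tcp_pos: [0.4841, 0.242, 0.037]
eef_rot: [-180.0, 0.0, -57.8]
contact_force: [-2.0, -0.6, 3.9]
gripper_width: 0.0598
gripper_force: 30.0
```

jog_arm(
  travel=[
    [0,0,0],
    [0,0,0],
    [0,0,0],
    [0,0,0],
    [0,0,-0.03],
    [0,0,-0.06],
    [0,0,-0.09],
    [0,0,-0.12],
    [0,0,-0.12],
    [0,0,-0.12],
  ],
  dr=[
    [0,0,0],
    [0,0,0],
    [0,0,0],
    [0,0,0],
    [0,0,0],
    [0,0,0],
    [0,0,0],
    [0,0,0],
    [0,0,0],
    [0,0,0],
  ],
  claw=[0.5,0.3,0.3,0.3,0.3,0.3,0.3,0.3,0.3,0.3],
)

```text
time_s: 4.75
tcp_pos: [0.4838, 0.2419, 0.0964]
eef_rot: [180.0, 0.0, -57.8]
contact_force: [-0.1, -0.1, -4.4]
gripper_width: 0.0596
gripper_force: 30.0
```

```bash
python3 - <<'E'
from h import *
go([.5153,-.1628,.12],-71.65)
s=r.get_state()
for n in ["top","scene"]:
    c=r.capture(n); W=cloud(c); ok=c["range_z"]>0; cv2.imwrite("pics/g_%s.png"%n,c["pixels"][...,::-1])
    p=s["tcp_pos"]; m=ok&(np.hypot(W[...,0]-p[0],W[...,1]-p[1])<.06)
    vv,uu=np.where(m); print(n,uu.min(),uu.max(),vv.min(),vv.max())
    a=c["pixels"][...,::-1][vv.min()-25:vv.max()+25,uu.min()-25:uu.max()+25]
    cv2.imwrite("pics/gc_%s.png"%n,cv2.resize(a,(400,400),interpolation=2))
cv2.imwrite("pics/gc.png",np.hstack([cv2.imread("pics/gc_%s.png"%n) for n in("top","scene")]))
E
```

```text
travel [ 0.7186  0.3778 -0.0473] dr [0.     0.     0.0384] t 4.75 p [0.4838 0.2419 0.0964] [ 1.7998e+02  1.0000e-02 -5.7810e+01] F [-0.1 -0.1 -4.4] M [-0.01 -0.02  0.02] w 0.0596 30.0
top 39 192 236 321
scene 238 279 0 150Traceback (most recent call last):
  File "<stdin>", line 9, in <module>
cv2.error: OpenCV(4.12.0) /io/opencv/modules/imgproc/src/resize.cpp:4208: error: (-215:Assertion failed) !ssize.empty() in function 'resize'
```

jog_arm(
  travel=[
    [0.05,0.025,-0.025],
    [0.14,0.07,-0.047],
    [0.23,0.12,-0.047],
    [0.32,0.17,-0.047],
    [0.41,0.215,-0.047],
    [0.5,0.263,-0.047],
    [0.59,0.31,-0.047],
    [0.67,0.352,-0.047],
    [0.718,0.378,-0.047],
    [0.718,0.378,-0.047],
  ],
  dr=[
    [0,0,0.004],
    [0,0,0.008],
    [0,0,0.012],
    [0,0,0.016],
    [0,0,0.02],
    [0,0,0.024],
    [0,0,0.03],
    [0,0,0.036],
    [0,0,0.0384],
    [0,0,0.0384],
  ],
  claw=[0.3,0.3,0.3,0.3,0.3,0.3,0.3,0.3,0.3,0.3],
)

```text
time_s: 6.1
tcp_pos: [0.5148, -0.1642, 0.1191]
eef_rot: [179.9, 0.0, -71.8]
contact_force: [-0.4, 0.4, -5.1]
gripper_width: 0.0596
gripper_force: 30.0
```

```bash
python3 - <<'E'
from h import *
s=r.get_state(); go([.5153,-.1628,.075],-71.65)
for n in ["top","scene"]:
    c=r.capture(n); W=cloud(c); np.savez(n+"1.npz",**c)
    a=c["pixels"][...,::-1][140:310,230:400] if n=="top" else c["pixels"][...,::-1][130:300,110:280]
    cv2.imwrite("pics/gc_%s.png"%n,cv2.resize(a,(400,400),interpolation=2))
    # jar side points (z .09..0.15 and within 45mm) expressed in tool frame
    A=R.from_euler('xyz',s["eef_rot"],degrees=True)
    L=A.inv().apply((W-s["tcp_pos"]).reshape(-1,3)).reshape(W.shape)*1000
    zz=L[...,2]; m=(c["range_z"]>0)&(zz>-25)&(zz<34)&(abs(L[...,0])<45)&(abs(L[...,1])<45)
    q=L[m]; print(n,m.sum())
    for k in(0,1): print(k,np.histogram(q[:,k],bins=np.arange(-45,46,3))[0])
cv2.imwrite("pics/gc.png",np.hstack([cv2.imread("pics/gc_%s.png"%n) for n in("top","scene")]))
E
```

```text
travel [-0.0024 -0.0019  0.0882] dr [ 0.0003  0.0001 -0.0004] t 6.1 p [ 0.5148 -0.1642  0.1191] [ 1.799e+02  2.000e-02 -7.180e+01] F [-0.4  0.4 -5.1] M [ 0.09 -0.02 -0.01] w 0.0596 30.0
top 0
0 [0 0 0 0 0 0 0 0 0 0 0 0 0 0 0 0 0 0 0 0 0 0 0 0 0 0 0 0 0 0]
1 [0 0 0 0 0 0 0 0 0 0 0 0 0 0 0 0 0 0 0 0 0 0 0 0 0 0 0 0 0 0]
scene 285
0 [  0   0   0   0   0   0   0   0   0   0   0   0   1   0   1   3   1  20
  23   5   7   7  24 166  27   0   0   0   0   0]
1 [ 3  2  5  4 25 30 15 11 11 14  7 13 10 11 13 11 11  9  9 13 11 11 10  8
  2  1  3  3  6  3]
```

View pics/gc.png

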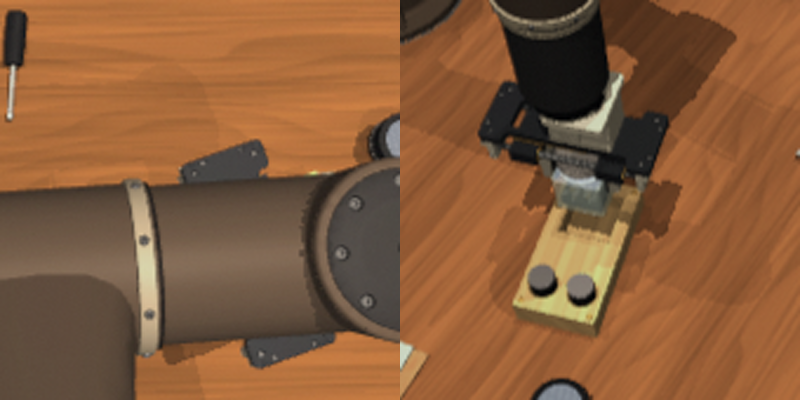

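The top view is blocked by the arm. The scene view shows the jar held upright just above the well (jar about (580,195), well about (590,228)).

```bash
python3 - <<'E'
from h import *
def face(f,p,yaw,zlo,zhi):
    c=np.load(f); W=cloud(c); L=R.from_euler('xyz',[180,0,yaw],degrees=True).inv().apply((W-p).reshape(-1,3)).reshape(W.shape)*1000
    z=W[...,2]; m=(c["range_z"]>0)&(z>zlo)&(z<zhi)&(abs(L[...,1])<22)&(L[...,0]>15)&(L[...,0]<40)
    q=L[m]; print(f,len(q),np.percentile(q[:,0],[10,25,50,75,90]).round(1), "slope z", np.polyfit(q[:,2],q[:,0],1).round(3),"slope y",np.polyfit(q[:,1],q[:,0],1).round(3))
face("scene0.npz",np.array([.4838,.2419,.037]),-57.8,.012,.06)
p=np.array([.5148,-.1642,.1191])
face("scene1.npz",p,-71.8,.09,.145)
# well wall (far, +rack y) in rack frame seen in scene0 and rack ends
for f in("scene0.npz","top0.npz"):
    c=np.load(f); W=cloud(c); L=R.from_euler('xyz',[0,0,18.35],degrees=True).inv().apply((W-[.5153,-.1628,.038]).reshape(-1,3)).reshape(W.shape)*1000
    ok=c["range_z"]>0
    m=ok&(abs(L[...,0])<25)&(L[...,1]>20)&(L[...,1]<40)&(L[...,2]>-26)&(L[...,2]<-4); print(f,"wall+y",m.sum(),np.median(L[m][:,1]))
    m=ok&(abs(L[...,0])<25)&(L[...,1]<-20)&(L[...,1]>-40)&(L[...,2]>-26)&(L[...,2]<-4); print("wall-y",m.sum(),np.median(L[m][:,1]))
    m=ok&(abs(L[...,1])<25)&(abs(abs(L[...,0])-32)<8)&(L[...,2]>-26)&(L[...,2]<-4); print("wall x",np.median(L[m&(L[...,0]<0)][:,0]),np.median(L[m&(L[...,0]>0)][:,0]))
E
```

```text
scene0.npz 128 [25.  26.3 27.4 29.  29.9] slope z [ 0.034 27.507] slope y [-2.0000e-02  2.7552e+01]
scene1.npz 160 [24.2 25.  25.9 26.6 27.3] slope z [2.0000e-03 2.5795e+01] slope y [-1.3000e-02  2.5789e+01]
scene0.npz wall+y 66 31.828512939317235
wall-y 0 nan
wall x -32.930581697326126 34.5562319563775
top0.npz wall+y 4 28.461999506587595
wall-y 35 -31.49543813669288
wall x -30.39277117586699 28.542388014426717
  return _methods._mean(a, axis=axis, dtype=dtype,
  ret = ret.dtype.type(ret / rcount)
```

```bash
python3 -c "
from h import *
go([.5156,-.1637,.066],-71.65)"
```

```text
travel [ 0.0025 -0.0007  0.1067] dr [ 0.0002  0.0001 -0.0001] t 6.2 p [ 0.5149 -0.1626  0.1194] [ 1.7993e+02  3.0000e-02 -7.1680e+01] F [ 0.8  0.1 -5. ] M [0.14 0.03 0.01] w 0.06 30.0
```

jog_arm(
  travel=[
    [0.0025,-0.0007,0.02],
    [0.0025,-0.0007,0.045],
    [0.0025,-0.0007,0.065],
    [0.0025,-0.0007,0.08],
    [0.0025,-0.0007,0.086],
    [0.0025,-0.0007,0.091],
    [0.0025,-0.0007,0.095],
    [0.0025,-0.0007,0.099],
    [0.0025,-0.0007,0.103],
    [0.0025,-0.0007,0.107],
  ],
  dr=[
    [0,0,0],
    [0,0,0],
    [0,0,0],
    [0,0,0],
    [0,0,0],
    [0,0,0],
    [0,0,0],
    [0,0,0],
    [0,0,0],
    [0,0,0],
  ],
  claw=[0.3,0.3,0.3,0.3,0.3,0.3,0.3,0.3,0.3,0.3],
)

```text
time_s: 7.45
tcp_pos: [0.5162, -0.1645, 0.0697]
eef_rot: [-180.0, -0.1, -71.5]
contact_force: [-3.4, -3.2, -0.7]
gripper_width: 0.0596
gripper_force: 30.0
```

```bash
python3 -c "
from h import *
go([.5156,-.1637,.044],-71.65)"
```

```text
travel [-0.0019  0.0006  0.0514] dr [-0.     -0.0003  0.0003] t 7.45 p [ 0.5162 -0.1645  0.0697] [-1.7998e+02 -1.1000e-01 -7.1540e+01] F [-3.4 -3.2 -0.7] M [-1.67  1.36 -0.09] w 0.0596 30.0
```

jog_arm(
  travel=[
    [0.001,0.002,0.0],
    [0.001,0.002,0.004],
    [0.001,0.002,0.008],
    [0.001,0.002,0.012],
    [0.001,0.002,0.016],
    [0.001,0.002,0.02],
    [0.001,0.002,0.024],
    [0.001,0.002,0.024],
    [0.001,0.002,0.024],
    [0.001,0.002,0.024],
  ],
  dr=[
    [0,0,0],
    [0,0,0],
    [0,0,0],
    [0,0,0],
    [0,0,0],
    [0,0,0],
    [0,0,0],
    [0,0,0],
    [0,0,0],
    [0,0,0],
  ],
  claw=[0.3,0.3,0.3,0.3,0.3,0.3,0.3,0.3,0.3,0.3],
)

```text
time_s: 8.7
tcp_pos: [0.5154, -0.1643, 0.0546]
eef_rot: [180.0, -0.0, -71.6]
contact_force: [0.1, -2.7, -5.1]
gripper_width: 0.0602
gripper_force: 30.0
```

```bash
python3 -c "
from h import *
go([.5156,-.1637,.044],-71.65)"
```

```text
travel [-0.001  -0.0009  0.0211] dr [ 0.     -0.      0.0001] t 8.7 p [ 0.5154 -0.1643  0.0546] [180.    -0.   -71.62] F [ 0.1 -2.7 -5.1] M [-0.86 -0.38 -0.  ] w 0.0602 30.0
```

jog_arm(
  travel=[
    [0.001,0,0.004],
    [0.001,0,0.008],
    [0.001,0,0.012],
    [0.001,0,0.016],
    [0.001,0,0.019],
    [0.001,0,0.022],
    [0.001,0,0.024],
    [0.001,0,0.024],
    [0.001,0,0.024],
    [0.001,0,0.024],
  ],
  dr=[
    [0,0,0],
    [0,0,0],
    [0,0,0],
    [0,0,0],
    [0,0,0],
    [0,0,0],
    [0,0,0],
    [0,0,0],
    [0,0,0],
    [0,0,0],
  ],
  claw=[0.3,0.3,0.3,0.3,0.3,0.3,0.3,0.3,0.3,0.3],
)

```text
time_s: 9.95
tcp_pos: [0.5155, -0.1647, 0.0448]
eef_rot: [-180.0, -0.0, -71.6]
contact_force: [-8.3, 5.9, 20.6]
gripper_width: 0.0597
gripper_force: 30.0
```

```bash
python3 -c "
from h import *
go([.5156,-.1637,.044],-71.65)"
```

```text
travel [-0.0019 -0.0007  0.0016] dr [-0.0001 -0.0001  0.0002] t 9.95 p [ 0.5155 -0.1647  0.0448] [-1.7998e+02 -4.0000e-02 -7.1570e+01] F [-8.3  5.9 20.6] M [ 1.79  3.34 -0.13] w 0.0597 30.0
```

jog_arm(
  travel=[
    [-0.002,0.001,-0.002],
    [-0.002,0.001,-0.004],
    [-0.002,0.001,-0.004],
    [-0.002,0.001,-0.004],
    [-0.002,0.001,-0.004],
    [-0.002,0.001,-0.02],
    [-0.002,0.001,-0.05],
    [-0.002,0.001,-0.081],
    [-0.002,0.001,-0.081],
    [-0.002,0.001,-0.081],
  ],
  dr=[
    [0,0,0],
    [0,0,0],
    [0,0,0],
    [0,0,0],
    [0,0,0],
    [0,0,0],
    [0,0,0],
    [0,0,0],
    [0,0,0],
    [0,0,0],
  ],
  claw=[0.3,0.3,0.8,1,1,1,1,1,1,1],
)

```text
time_s: 11.2
tcp_pos: [0.5147, -0.1639, 0.0833]
eef_rot: [-180.0, 0.0, -71.6]
contact_force: [-0.6, -0.3, -0.7]
gripper_width: 0.0876
gripper_force: 0.0
```

```bash
python3 - <<'E'
from h import *
go([.5153,-.1640,.083],-71.65)
c=r.capture("scene"); W=cloud(c); np.savez("scene2.npz",**c)
cv2.imwrite("pics/s2.png",cv2.resize(c["pixels"][...,::-1][130:290,110:320],(800,600),interpolation=2))
p=np.array([.5153,-.164]);m=(c["range_z"]>0)&(np.hypot(*(W[...,:2]-p).transpose(2,0,1))<.045)
print(np.histogram(W[m][:,2],bins=np.arange(.03,.16,.005)))
m&=(abs(W[...,2]-.101)<.006); print(m.sum(), np.median(W[m],0) if m.any() else 0)
print([(round(d["conf"],2),px2z(c,d["at"],.0925).round(4)) for d in r.tip_of("lid_center","scene")])
E
```

```text
travel [ 0.0006 -0.0011  0.0006] dr [-0.0001  0.      0.    ] t 11.2 p [ 0.5147 -0.1639  0.0833] [-179.97    0.    -71.63] F [-0.6 -0.3 -0.7] M [ 0.11  0.02 -0.09] w 0.0876 0.0
(array([ 22, 139,  44,  19,  20,  25,  21,  32,  54,  34,   3,  21,  16,
        63, 158,  10,   1,   2,   1,   2,   0,   0,   0,   0,   0]), array([0.03 , 0.035, 0.04 , 0.045, 0.05 , 0.055, 0.06 , 0.065, 0.07 ,
       0.075, 0.08 , 0.085, 0.09 , 0.095, 0.1  , 0.105, 0.11 , 0.115,
       0.12 , 0.125, 0.13 , 0.135, 0.14 , 0.145, 0.15 , 0.155]))
230 [ 0.51880107 -0.17073498  0.1013643 ]
[(0.48, array([ 0.5193, -0.1479,  0.0925]))]
```

View pics/s2.png

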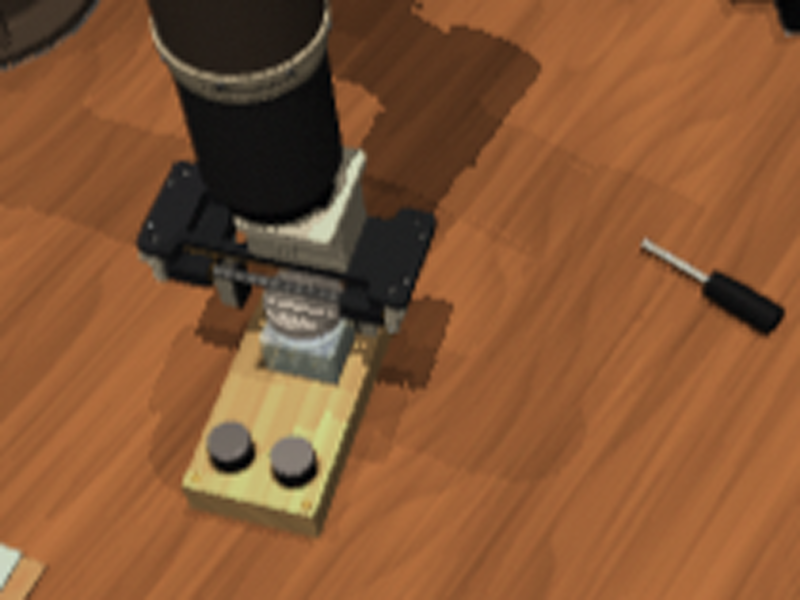

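The scene view shows the jar standing in the well (about (305,345)), with its lid top at 101 mm, so fully home. The fingers are open round the lid and the cans are untouched.

```bash
python3 - <<'E'
from h import *
c=np.load("scene2.npz"); W=cloud(c); p=np.array([.5147,-.1639,.0833])
L=R.from_euler('xyz',[180,0,-71.63],degrees=True).inv().apply((W-p).reshape(-1,3)).reshape(W.shape)*1000
z=W[...,2]; m=(c["range_z"]>0)&(z>.083)&(z<.104)&(abs(L[...,1])<33)&(abs(L[...,0])<36)
q=L[m]
from scipy.optimize import minimize
for y0 in(-20,-10,0,10,20):
    s=q[abs(q[:,1]-y0)<4]; print(y0,len(s),s[:,0].max().round(1),np.percentile(s[:,0],95).round(1))
s=L[(c["range_z"]>0)&(z>.085)&(z<.098)&(abs(L[...,1])<33)&(L[...,0]<36)&(L[...,0]>5)]
from scipy.optimize import least_squares
f=least_squares(lambda a:np.hypot(s[:,0]-a[0],s[:,1]-a[1])-29,[0,0],loss="soft_l1"); print("skirt centre mm tool",f.x,len(s))
s=L[(c["range_z"]>0)&(z>.045)&(z<.07)&(abs(L[...,1])<25)&(L[...,0]<36)&(L[...,0]>15)]; print("jar face",np.median(s[:,0]),np.polyfit(s[:,1],s[:,0],1))
E
```

```text
-20 33 22.5 20.9
-10 36 28.0 26.7
0 37 28.0 27.7
10 32 27.0 25.8
20 25 21.0 20.5
skirt centre mm tool [-2.43891787 -0.73919941] 44
jar face 27.218067744701194 [-5.50169016e-04  2.70909045e+01]
```

jog_arm(
  travel=[
    [-0.003,0,0],
    [-0.003,0,0],
    [-0.003,0,0],
    [-0.003,0,0],
    [-0.003,0,0],
    [-0.003,0,0],
    [-0.003,0,0],
    [-0.003,0,0],
    [-0.003,0,0],
    [-0.003,0,0],
  ],
  dr=[
    [0,0,0],
    [0,0,0],
    [0,0,0],
    [0,0,0],
    [0,0,0],
    [0,0,0],
    [0,0,0],
    [0,0,0],
    [0,0,0],
    [0,0,0],
  ],
  claw=[1,0.9,0.8,0.7,0.65,0.5,0.3,0.3,0.3,0.3],
  newtons=50,
)

```text
time_s: 12.55
tcp_pos: [0.5145, -0.1625, 0.0832]
eef_rot: [-180.0, -0.0, -71.6]
contact_force: [2.1, 1.6, 0.0]
gripper_width: 0.0572
gripper_force: 50.0
```

jog_arm(
  travel=[
    [0,0,0],
    [0,0,0],
    [0,0,0],
    [0,0,0],
    [0,0,0],
    [0,0,0],
    [0,0,0],
    [0,0,0],
    [0,0,0],
    [0,0,0],
  ],
  dr=[
    [0,0,-0.01],
    [0,0,-0.02],
    [0,0,-0.03],
    [0,0,-0.04],
    [0,0,-0.05],
    [0,0,-0.06],
    [0,0,-0.07],
    [0,0,-0.08],
    [0,0,-0.08],
    [0,0,-0.08],
  ],
  claw=[0.3,0.3,0.3,0.3,0.3,0.3,0.3,0.3,0.3,0.3],
)

```text
time_s: 13.8
tcp_pos: [0.5143, -0.163, 0.0838]
eef_rot: [180.0, -0.0, -42.8]
contact_force: [-1.5, -0.4, 5.0]
gripper_width: 0.057
gripper_force: 50.0
```

```bash
python3 -c "
from h import *
go([.5153,-.1640,.083],-71.65)"
```

```text
travel [0.0029 0.0002 0.0016] dr [ 0.     -0.0001  0.0801] t 13.8 p [ 0.5143 -0.163   0.0838] [ 1.7998e+02 -4.0000e-02 -4.2800e+01] F [-1.5 -0.4  5. ] M [-0.23  0.27  0.07] w 0.057 50.0
```

jog_arm(
  travel=[
    [0,0,0],
    [0,0,0],
    [0,0,-0.001],
    [0,0,-0.001],
    [0,0,-0.002],
    [0,0,-0.002],
    [0,0,-0.002],
    [0,0,-0.002],
    [0,0,-0.002],
    [0,0,-0.002],
  ],
  dr=[
    [0,0,-0.012],
    [0,0,-0.025],
    [0,0,-0.038],
    [0,0,-0.051],
    [0,0,-0.064],
    [0,0,-0.077],
    [0,0,-0.09],
    [0,0,-0.1],
    [0,0,-0.109],
    [0,0,-0.109],
  ],
  claw=[0.3,0.3,0.3,0.3,0.3,0.3,0.3,0.3,0.3,0.3],
)

```text
time_s: 15.05
tcp_pos: [0.5146, -0.1628, 0.0848]
eef_rot: [180.0, -0.0, -3.5]
contact_force: [-0.8, 0.4, 4.9]
gripper_width: 0.0573
gripper_force: 50.0
```

```bash
python3 - <<'E'
from h import *
go([.5153,-.1640,.083],-3.65)
c=r.capture("scene")
cv2.imwrite("pics/s3.png",cv2.resize(c["pixels"][...,::-1][160:250,140:260],(800,600),interpolation=2))
E
```

```text
travel [0.0015 0.0023 0.0037] dr [ 0.0001 -0.0001  0.0004] t 15.05 p [ 0.5146 -0.1628  0.0848] [ 1.7997e+02 -5.0000e-02 -3.5100e+00] F [-0.8  0.4  4.9] M [ 0.01 -0.    0.05] w 0.0573 50.0
```

View pics/s3.png

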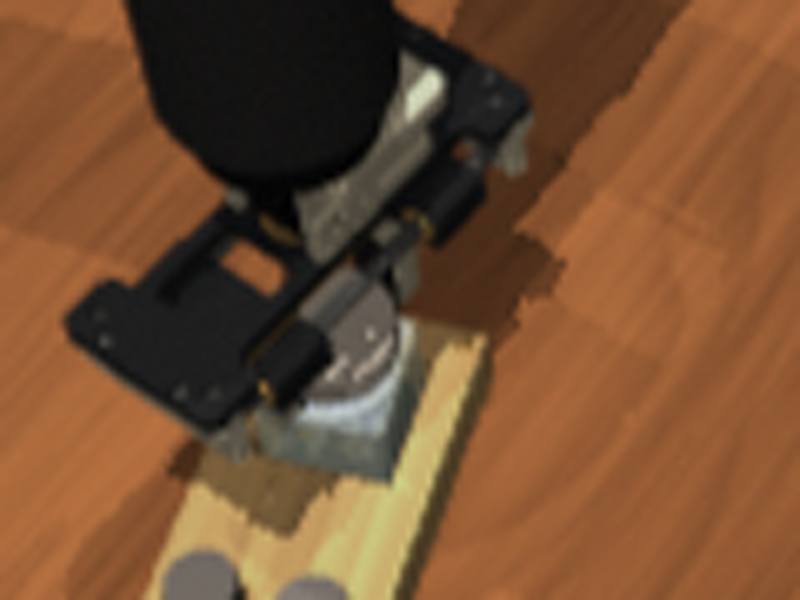

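The picture shows the lid gripped and turned, with the jar still down in the well at about (345,440). Next is a small trial lift to see whether the threads have let go.

jog_arm(
  travel=[
    [0,0,-0.001],
    [0,0,-0.002],
    [0,0,-0.003],
    [0,0,-0.004],
    [0,0,-0.005],
    [0,0,-0.006],
    [0,0,-0.007],
    [0,0,-0.008],
    [0,0,-0.008],
    [0,0,-0.008],
  ],
  dr=[
    [0,0,0],
    [0,0,0],
    [0,0,0],
    [0,0,0],
    [0,0,0],
    [0,0,0],
    [0,0,0],
    [0,0,0],
    [0,0,0],
    [0,0,0],
  ],
  claw=[0.3,0.3,0.3,0.3,0.3,0.3,0.3,0.3,0.3,0.3],
)

```text
time_s: 16.35
tcp_pos: [0.5142, -0.1626, 0.0881]
eef_rot: [180.0, 0.0, -3.6]
contact_force: [0.1, -0.2, -0.5]
gripper_width: 0.0572
gripper_force: 50.0
```

```bash
python3 - <<'E'
from h import *
go([.5153,-.1640,.083],-3.65)
c=r.capture("scene"); W=cloud(c); p=np.array([.5146,-.1628,.08])
c2=np.load("scene2.npz")
for k,cc in(("before",c2),("now",c)):
    W=cloud(cc); L=R.from_euler('xyz',[180,0,-71.63],degrees=True).inv().apply((W-p).reshape(-1,3)).reshape(W.shape)*1000
    z=W[...,2]; m=(cc["range_z"]>0)&(z>.065)&(z<.085)&(abs(L[...,1])<24)&(L[...,0]>20)&(L[...,0]<30)
    print(k,m.sum(),np.sort(z[m])[-8:].round(4) if m.any() else 0,np.histogram(z[m],bins=np.arange(.065,.086,.002))[0])
E
```

```text
travel [0.0023 0.0027 0.0102] dr [0.     0.     0.0002] t 16.35 p [ 0.5142 -0.1626  0.0881] [180.     0.    -3.58] F [ 0.1 -0.2 -0.5] M [-0.31 -0.18 -0.01] w 0.0572 50.0
before 71 [0.0779 0.0779 0.078  0.0783 0.0783 0.0785 0.0799 0.0805] [ 9  7  8 14 12  8 11  2  0  0]
now 53 [0.0793 0.0794 0.0802 0.0807 0.0815 0.0824 0.0824 0.0835] [ 4  1  6  9  8 10  5  6  3  1]
```

jog_arm(
  travel=[
    [0,0,-0.004],
    [0,0,-0.008],
    [0,0,-0.012],
    [0,0,-0.016],
    [0,0,-0.02],
    [0,0,-0.024],
    [0,0,-0.028],
    [0,0,-0.033],
    [0,0,-0.033],
    [0,0,-0.033],
  ],
  dr=[
    [0,0,0],
    [0,0,0],
    [0,0,0],
    [0,0,0],
    [0,0,0],
    [0,0,0],
    [0,0,0],
    [0,0,0],
    [0,0,0],
    [0,0,0],
  ],
  claw=[0.3,0.3,0.3,0.3,0.3,0.3,0.3,0.3,0.3,0.3],
)

```text
time_s: 17.65
tcp_pos: [0.5142, -0.1625, 0.1045]
eef_rot: [-180.0, 0.0, -3.6]
contact_force: [-0.4, 0.4, 0.0]
gripper_width: 0.0575
gripper_force: 50.0
```

```bash
python3 - <<'E'
from h import *
go([.5153,-.1640,.083],-3.65)
c=r.capture("scene")
cv2.imwrite("pics/s4.png",cv2.resize(c["pixels"][...,::-1][160:265,130:270],(800,600),interpolation=2))
E
```

```text
travel [0.0023 0.0028 0.0431] dr [-0.      0.      0.0002] t 17.65 p [ 0.5142 -0.1625  0.1045] [-180.      0.     -3.59] F [-0.4  0.4  0. ] M [-0.04 -0.03 -0.01] w 0.0575 50.0
```

View pics/s4.png

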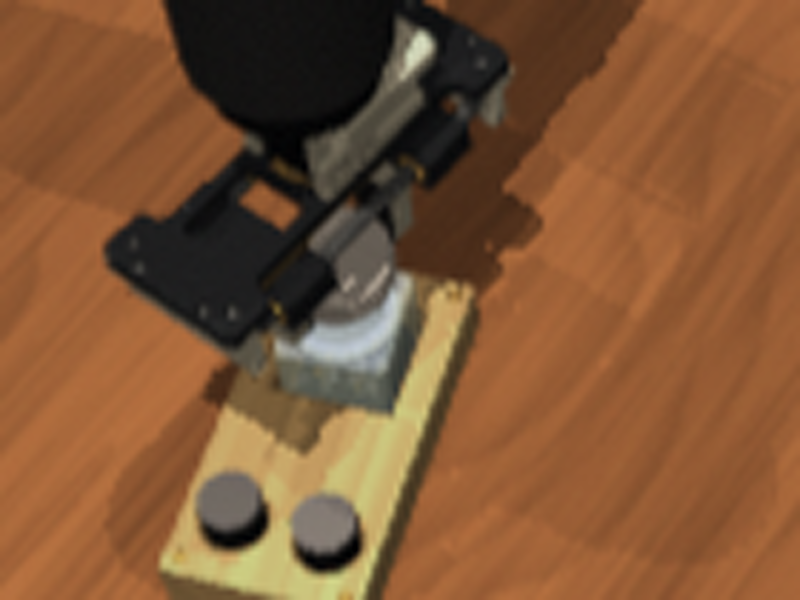

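The picture shows the lid at about (360,265), clear above the jar's neck. The jar is still down in the well at about (345,370) and the cans are in place. I'm handing it in.

```bash
python3 -c "
from plant import r
print(r.close_job())"
```

```text
the job is handed in; nothing more can be done
None
```

The job is handed in: the jar is fully down in the well, and the lid, unscrewed about 68°, is held level about 7 mm above the jar's mouth; nothing else was touched.

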